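# Seat the collet chuck in the tightening sleeve

### The job

Three tapered tool holders hang in the sheet-metal rack. Take out the collet chuck (the one with a cylindrical clamping nut on a thinner neck) and lower it, without dropping it, taper down into the larger of the two sleeves of the tightening fixture, so that it sits fully home and upright with its flange down on the sleeve's rim; let go of it, and leave the other two holders in the rack.

Things in the scene. Friction and masses are not known exactly. Their poses are not given: they have to be found in the camera images.
- chuck_center (a point): Mid-height of the collet chuck: loose steel, 142 mm tall, 0.75 kg, round, taper down in one of the rack's 3 holes. z along its axis, up to the nut. Heights from here: taper 25 mm dia at -71, 44 at -3; flange 63 dia, -3 to 16; dark neck 40 dia, to 43; nut 50 dia, 43 to 71 (top). Grip the nut from above, any yaw; 25 mm free around it. Lift 75 mm or more to draw the taper out of the rack.
- sleeve_mouth (a point): Centre of the rim (100 mm above the bench) of the fixed larger steel sleeve, 80 mm outer dia; z up. Bore tapers as the chuck does: 48 mm at the rim, 28 mm 68 mm down, open below, 2 mm radial play. Home: flange's underside on the rim, chuck's centre 3 mm above this point. The smaller sleeve (58 mm outer, 33 mm bore, 80 mm high), 110 mm away along +x on the same grey plate, is not the one.
- facemill: Bystander: loose steel tool holder in another rack hole, same taper and flange, with a broad 65 mm face-milling cutter carrying six small plates. 138 mm tall; origin at the taper's small end, z up. Stays in the rack.
- slim: Bystander: loose steel tool holder in the remaining rack hole, same taper and flange, with a slim conical nose (42 to 25 mm) and a 10 mm pin on top. 150 mm tall, its top 162 mm above the bench (lift clear over it); origin at the taper's small end, z up. Stays in the blue rack (fixed, top 80 mm above the bench, holes 105 mm apart in a row).
Not all that is in view belongs to the job. Leave any green or purple look-alike of the part that bears chuck_center alone.

How it is judged:
At the end, for the whole second after the job is handed in: The collet chuck sits taper-down in the larger sleeve: its centre within 8 mm sideways of the sleeve's axis, its flange within 5 mm of resting on the rim, its axis within 5 degrees of vertical, at rest and released (horizontal distance between chuck_center and sleeve_mouth below 0.008 m and z of chuck_center in the frame of sleeve_mouth between -0.004 and 0.008 m and angle between chuck_center's own z axis and vertical below 0.09 rad and linear speed of chuck below 0.02 m/s); the robot touches nothing.
It fails at once if the collet chuck is dropped into the sleeve (moves faster than 0.5 m/s with its taper inside) (horizontal distance between chuck_center and sleeve_mouth below 0.02 m and z of chuck_center in the frame of sleeve_mouth below 0.055 m and linear speed of chuck above 0.5 m/s).
It fails at once if the face-mill holder is moved more than 30 mm (distance of facemill from where it was at the start of the episode above 0.03 m).
It fails at once if the slim holder is moved more than 30 mm (distance of slim from where it was at the start of the episode above 0.03 m).
It also fails if it takes over 42 s, if anything falls off the work surface, if the arm or the gripper's body presses on something with over 40 N, if the wrist force passes 120 N, or if a joint passes its speed limit or range.

### The arm

A 6-joint arm with a two-finger parallel gripper is mounted at the origin on the work surface. World frame = base frame: x ahead of the robot, y to its left, z up, the work surface at z = 0. Lengths are in m, angles in rad, forces in N, time in s.
With the tool pointing down it reaches from about 0.225 to 0.725 m from the base axis. Payload 3.1 kg.
Tool frame: the origin (TCP) lies at the very end of the fingers, on their centre line; the grasp point (between the pads) lies 19 mm behind it; z points along the fingers, y is the line along which they close (so a half turn about z gives the same grasp; the last joint's range is limited). The gripper opens to 85 mm and grips with 20 to 120 N. Pads are 22 mm wide; open, the fingers measure 114 mm over their backs; the gripper's body (76 mm by 85 mm) begins 54 mm behind the grasp point. The pads swing forward as they close: fully open they stand 13 mm farther back than shut.
Start: joints at [1.094, 0.048, 0.099, 1.622, 0, 1.443], TCP at [0.179, 0.493, 0.231] pointing down, gripper open.
Joint ranges: [-2.91, 2.91], [-0.99, 1.94], [-1.21, 1.42], [-2.12, 2.29], [-1.49, 1.47], [-3.14, 3.14]. Speed limits (rad/s): [2.79, 2.79, 3.14, 3.14, 3.14, 3.14].

### API

Orientations are given as a rotation vector (axis times angle).
In Python, from rig import readout, cams, arm gives the robot as it stands.
- The arm moves only by the tool jog_arm, never from a script. Its argument "series" is a list that holds one entry, the list of rows, each a list of 4 numbers: the shift along the world's x, y, z in mm, then the turn about the world's z in degrees. A call has 1 to 12 rows; each row is the pose to reach, as a shift and turn from the pose commanded when the call began; what a row does not reach only later rows make up. A row lasts 1/8 s, in which the tool goes at most 62.5 mm and 10.7 degrees, less where a joint would pass 70% of its speed; a pose out of reach is approached as far as the arm can. A call with a gripper value outside its range is refused whole. "gripper" is the closure, from 0 (fully open) to 1 (shut), set as the call begins (left out, the last holds). The fingers move at their own pace and stop on an object; "squeeze" is the grip in N (left out, the last holds). Time passes only in rows, so rows that repeat a pose let the fingers close. It gives the time, the measured TCP pose, the force, the opening and the grip force at its end, in the units of the state.
- readout.get_state(): the state, without advancing time (a new reading comes with each control period).
- cams.read_camera(name): name is "side" or "top"; returns a dict with "frame" (400x640x3 uint8, red, green, blue), "fx", "fy", "cx", "cy" (pixels), "R" (3x3) and "t" (3): a world point X has camera coordinates R X + t. Camera axes: x right, y down, z forward; pixel columns grow to the right and rows downward; lengths in m; the calibration is good to about 2 mm. A picture is of the moment at which its call begins. There is no depth.
- arm.close_job(): hands the job in; it is judged then, once.
The state is a dict: "time_s": time; "joints": joint angles; "joint_vel": joint speeds; "tau": joint torques, N m; "ee_pos": TCP position; "tcp_rot": TCP orientation; "contact_force": force on the tool from outside, world axes, zero at the start; "ft_torque": the same for the moment, N m; "grip_width": finger opening in m; "grip_force": force on a finger pad.
Only numpy, scipy, OpenCV 4.12 (cv2) and the standard library are available. Lean on these libraries where they do the work, as an engineer would, in place of code of your own. Each camera call takes 0.05 s, during which the arm holds its last target. There are 200 camera calls.

## Working session

There is one attempt and no reset: what is moved stays moved. The work goes in short steps, Python scripts to look and compute and a tool call to move; the robot and the scene stay as the last step left them, time stands still between calls to the robot, and variables do not carry over. Pictures are saved under pics/ and viewed, at most 10 in all, crops included, and the job is handed in when it is done.

Besides the shell and the picture viewer there is one more tool, called after "Emit:" as a command line: name --argument value ..., lists and objects as JSON in quotes. jog_arm: Moves the arm, as the interface text tells. Its arguments: {"type":"object","properties":{"series":{"type":"array"},"gripper":{"type":"number"},"squeeze":{"type":"number"}},"required":["series"]}

```bash
mkdir -p pics; cat > h.py <<'E'
import numpy as np, cv2
from rig import readout, cams, arm
def snap(n,f):
    c=cams.read_camera(n); cv2.imwrite(f,cv2.cvtColor(c["frame"],cv2.COLOR_RGB2BGR)); return c
def plane(c,u,v,z):
    R=np.array(c["R"]);t=np.array(c["t"]);o=-R.T@t
    d=R.T@np.array([(u-c["cx"])/c["fx"],(v-c["cy"])/c["fy"],1])
    return o+d*(z-o[2])/d[2]
def proj(c,X):
    p=np.array(c["R"])@np.array(X)+np.array(c["t"]); return c["fx"]*p[0]/p[2]+c["cx"],c["fy"]*p[1]/p[2]+c["cy"]
E
python3 - <<'E'
from h import *
for n in("top","side"):
    c=snap(n,f"pics/{n}0.png"); R=np.array(c["R"]);print(n,-R.T@np.array(c["t"]),R[2],c["fx"])
print(readout.get_state())
E
```

```text
top [0.49710443 0.00375506 1.31211658] [ 0.03134822  0.02702267 -0.99914317] 506.8516959401387
side [ 0.18332487 -0.66927978  0.60717895] [ 0.39071339  0.74119237 -0.54587261] 385.29159768923233
{'time_s': 0.1, 'joints': array([1.09420755e+00, 4.86610054e-02, 9.77217821e-02, 1.62202812e+00,
       1.08292701e-05, 1.44300087e+00]), 'joint_vel': array([-7.78887442e-04, -3.20378811e-03,  3.19480020e-03,  7.71354537e-04,
       -2.43116022e-04, -9.57004666e-05]), 'tau': array([ 2.64471855e-03, -3.39851940e+01,  3.20935071e+01,  1.57560396e-02,
       -1.01650255e-04, -1.55764417e-05]), 'ee_pos': array([0.17916673, 0.49287046, 0.23022599]), 'tcp_rot': array([-0.54499608, -3.09329094,  0.00324995]), 'contact_force': array([ 0.18908716, -0.35592656, -0.26725292]), 'ft_torque': array([-0.05378624, -0.0259269 , -0.00877498]), 'grip_force': 0.0, 'grip_width': 0.08540619627969862}
```

View pics/top0.png

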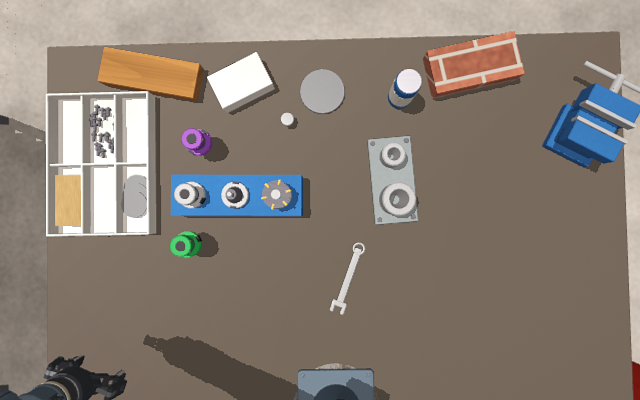

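View pics/side0.png

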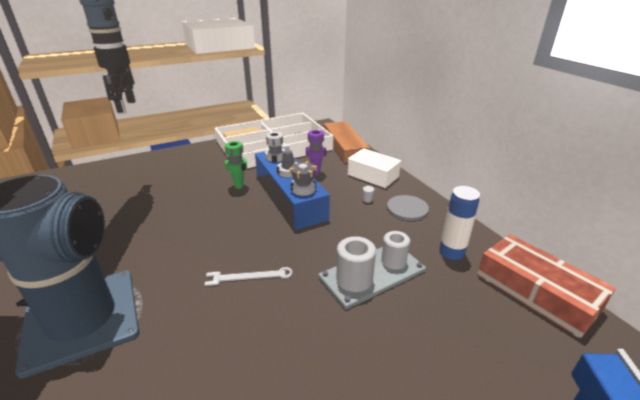

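Candidates in the top view are the grey holder at the rack's left end (187,194), the purple one (197,142) and the green one (186,244). The grey one fits, because it is steel, sits in the rack and seems to have a cylindrical nut. (235,194) has a pin, so it is the slim holder. (277,194) has yellow plates, so it is the face mill. The larger sleeve is at (398,199) in the top view and (356,262) in the side view. I'll confirm these in one crop and measure.

```bash
python3 - <<'E'
from h import *
c=cams.read_camera("top"); s=cams.read_camera("side")
def crop(c,u,v,w,h,k): return cv2.resize(c["frame"][v:v+h,u:u+w,::-1],None,fx=k,fy=k,interpolation=cv2.INTER_CUBIC)
a=crop(c,162,165,80,60,5);b=crop(c,360,130,80,60*2,5)[:600]; d=crop(s,220,120,110,110,5)[:300]
A=crop(c,162,165,60,60,5);B=crop(c,368,170,60,60,5);D=crop(s,245,120,80,60,5)
E_=crop(s,325,225,80,60,5)
im=np.vstack([np.hstack([A,D]),np.hstack([B,E_])]); 
cv2.imwrite("pics/crop1.png",im); print(im.shape)
for nm,I,o,z,dia in(("chuck",A,(162,165),.154,.05),("sleeve",B,(368,170),.1,.08)):
    g=cv2.GaussianBlur(cv2.cvtColor(I,cv2.COLOR_BGR2GRAY),(0,0),2)
    r=5*c["fx"]*dia/2/(1.31-z); print(nm,"r",r)
    for q in (.85,.6 if nm=="sleeve" else .5):
        h=cv2.HoughCircles(g,cv2.HOUGH_GRADIENT,1.5,10,param1=80,param2=20,minRadius=int(r*(q-.1)),maxRadius=int(r*(q+.25)))
        if h is not None:
            for x in h[0][:4]:
                u,v=o[0]+(x[0]+.5)/5-.5,o[1]+(x[1]+.5)/5-.5; print(x,u,v,plane(c,u,v,z))
E
```

```text
(600, 700, 3)
chuck r 54.806628021208766
[111.75 146.25  50.75] 183.95 193.85 [0.5433483  0.34086285 0.154     ]
[137.25 146.25  47.6 ] 189.05 193.85 [0.54312602 0.32902876 0.154     ]
[186.75 162.75  52.55] 198.95 197.15 [0.53509588 0.30615628 0.154     ]
[123.75 141.75  59.15] 186.35 192.95 [0.54531816 0.33527261 0.154     ]
[111.75 143.25  25.65] 183.95 193.25 [0.54473145 0.34084945 0.154     ]
[ 98.25 146.25  38.4 ] 181.25 193.85 [0.54346604 0.34713061 0.154     ]
[116.25 128.25  40.05] 184.85 190.25 [0.55160899 0.33869308 0.154     ]
[144.75 149.25  40.05] 190.55 194.45 [0.54167816 0.32556335 0.154     ]
sleeve r 83.77713982481632
[129.75 149.25  74.45] 393.55 199.45 [ 0.52269988 -0.1465048   0.1       ]
[153.75 140.25  84.5 ] 398.35 197.65 [ 0.52677812 -0.15799264  0.1       ]
[143.25 150.75  87.8 ] 396.25 199.75 [ 0.52186669 -0.15289628  0.1       ]
[137.25 140.25  67.4 ] 395.05 197.65 [ 0.52692359 -0.15016172  0.1       ]
[155.25 144.75  49.55] 398.65 198.55 [ 0.52462044 -0.15865546  0.1       ]
[138.75 149.25  66.8 ] 395.35 199.45 [ 0.52262094 -0.15077682  0.1       ]
[125.25 155.25  66.8 ] 392.65 200.65 [ 0.51987984 -0.14430434  0.1       ]
[137.25 137.25  65.15] 395.05 197.05 [ 0.52835361 -0.15019402  0.1       ]
```

View pics/crop1.png

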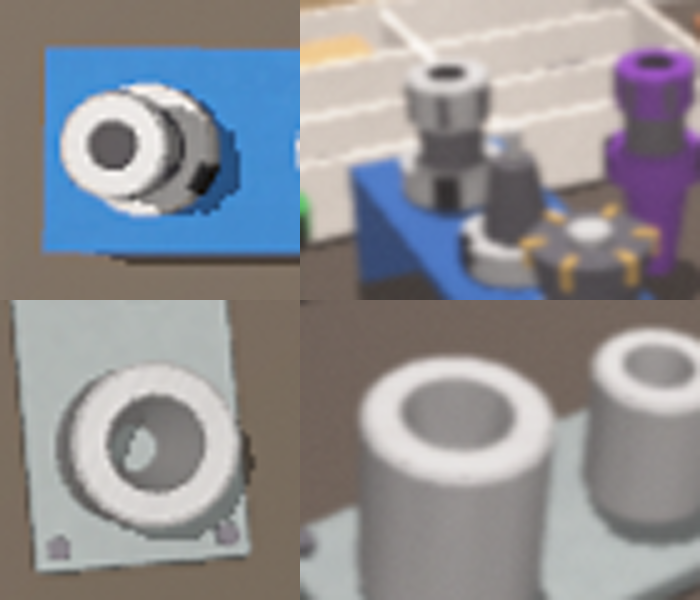

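The crop confirms it: the grey rack-left holder has a cylindrical nut on a dark, thinner neck. Its nut top is at top-view crop (115,146), and the larger sleeve's rim is centred at crop (157,444). Next I'll cross-check both from the two views.

```bash
python3 - <<'E'
from h import *
c=cams.read_camera("top"); s=cams.read_camera("side")
print("nut",plane(c,184.6,193.8,.154),plane(s,274,134,.154))
print("flange",plane(c,192.7,194.2,.099))
print("sleeve",plane(c,398.9,198.3,.1),plane(s,355.9,249,.1))
st=readout.get_state();print(st["ee_pos"],cv2.Rodrigues(st["tcp_rot"])[0].round(3).tolist())
E
```

```text
nut [0.54343524 0.33935308 0.154     ] [0.54724313 0.34147051 0.154     ]
flange [0.5443004 0.3356175 0.099    ]
sleeve [ 0.52520511 -0.15926212  0.1       ] [ 0.52401799 -0.16405082  0.1       ]
[0.17932038 0.49318777 0.23089092] [[-0.94, 0.342, -0.0], [0.342, 0.94, -0.001], [0.0, -0.001, -1.0]]
```

Emit:
jog_arm --series '[[[40, -15, 30, 0], [90, -37, 30, 0], [140, -59, 30, 0], [190, -80, 30, 0], [240, -101, 30, 0], [290, -122, 30, 0], [330, -139, 30, 0], [355, -150, 30, 0], [366, -154, 30, 0], [366, -154, 30, 0], [366, -154, 30, 0]]]' --gripper 0 --squeeze 80

```text
time_s: 1.68
ee_pos: [0.5444, 0.3401, 0.2617]
tcp_rot: [-0.543, -3.094, -0.001]
contact_force: [-0.4, 0.2, 0.7]
grip_width: 0.0854
grip_force: 0.0
```

```bash
python3 - <<'E'
from h import *
st=readout.get_state();print(st["ee_pos"],st["joints"],st["tcp_rot"],st["time_s"])
c=cams.read_camera("top"); s=cams.read_camera("side")
print(proj(c,[.545,.339,.154]),proj(s,[.545,.339,.154]),proj(s,st["ee_pos"]))
A=cv2.resize(c["frame"][140:240,130:250,::-1],None,fx=4,fy=4);B=cv2.resize(s["frame"][70:170,230:310,::-1],None,fx=4,fy=4)
cv2.imwrite("pics/above.png",np.hstack([A,B]))
E
```

```text
[0.54443654 0.34014095 0.26166304] [4.53788179e-01 3.83945425e-01 5.51933714e-01 1.73886259e+00
 4.74932911e-04 8.01329482e-01] [-5.43114201e-01 -3.09394287e+00 -5.31903873e-04] 1.675
(np.float64(184.74554275086493), np.float64(193.1184361266207)) (np.float64(273.5935980744993), np.float64(134.43277191925665)) (np.float64(270.7792681807249), np.float64(98.37174002195376))
```

View pics/above.png

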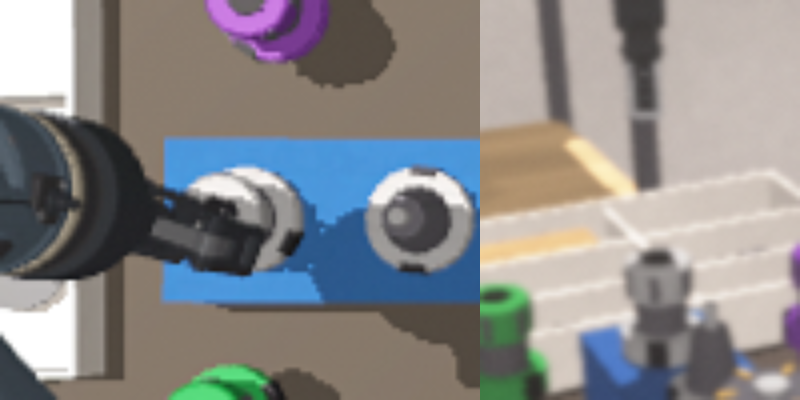

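The fingers are over the grey chuck. In the side view the gripper is at column 271 and the nut at 274, which matches the projection. Descending now.

Emit:
jog_arm --series '[[[0, -1, -30, 0], [0, -1, -60, 0], [0, -1, -85, 0], [0, -1, -105, 0], [0, -1, -122, 0], [0, -1, -134, 0], [0, -1, -141, 0], [0, -1, -141, 0]]]'

```text
time_s: 2.78
ee_pos: [0.5453, 0.3383, 0.12]
tcp_rot: [-0.545, -3.094, 0.0]
contact_force: [0.1, 0.2, -0.3]
grip_width: 0.0854
grip_force: 0.0
```

Emit:
jog_arm --series '[[[0, 0, 0, 0], [0, 0, 0, 0], [0, 0, 0, 0], [0, 0, 0, 0], [0, 0, 0, 0], [0, 0, 0, 0]]]' --gripper 1 --squeeze 80

```text
time_s: 3.52
ee_pos: [0.5464, 0.3393, 0.1218]
tcp_rot: [0.544, 3.092, 0.004]
contact_force: [0.4, 3.3, 5.5]
grip_width: 0.0479
grip_force: 83.9
```

Emit:
jog_arm --series '[[[0, 0, 8, 0], [0, 0, 22, 0], [0, 0, 40, 0], [0, 0, 60, 0], [0, 0, 82, 0], [0, 0, 105, 0], [0, 0, 128, 0], [0, 0, 150, 0], [0, 0, 168, 0], [0, 0, 178, 0], [0, 0, 180, 0], [0, 0, 180, 0]]]'

```text
time_s: 5.03
ee_pos: [0.5452, 0.3382, 0.2996]
tcp_rot: [-0.545, -3.093, 0.001]
contact_force: [0.1, 0.1, -8.6]
grip_width: 0.0478
grip_force: 84.4
```

```bash
python3 - <<'E'
from h import *
st=readout.get_state();print(st["ee_pos"],st["contact_force"],st["ft_torque"],st["grip_width"])
c=cams.read_camera("top"); s=cams.read_camera("side")
print(proj(s,st["ee_pos"]))
A=cv2.resize(c["frame"][140:240,130:250,::-1],None,fx=3,fy=3);B=cv2.resize(s["frame"][40:180,220:330,::-1],None,fx=4,fy=4)
cv2.imwrite("pics/lift.png",np.hstack([cv2.copyMakeBorder(A,0,B.shape[0]-A.shape[0],0,0,0),B]))
E
```

```text
[0.54524822 0.33822154 0.29961544] [ 0.12076745  0.1282118  -8.62829389] [-0.0359024  -0.02740068 -0.01634999] 0.047768178777864545
(np.float64(270.363643086268), np.float64(84.88781571497559))
```

View pics/lift.png

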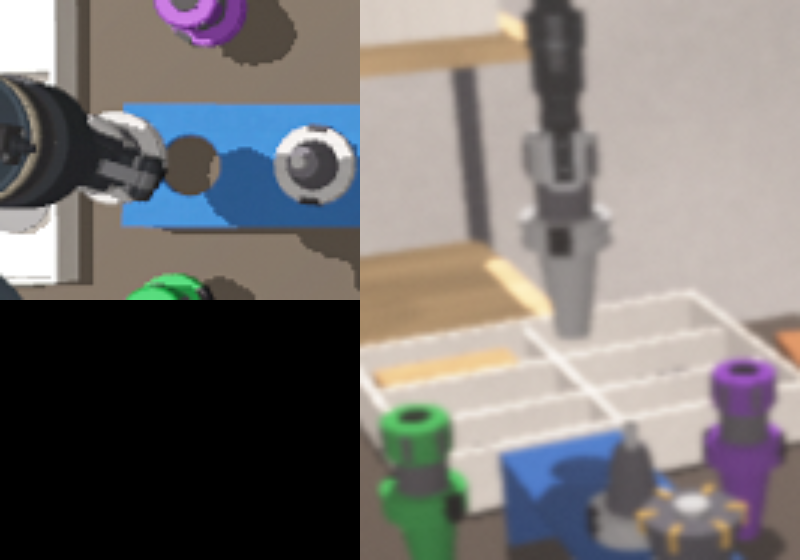

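The chuck is in the grip and upright: about 8.6 N hangs on the wrist and the rack hole is empty. The slim holder and face mill are untouched. Carrying it over to the sleeve.

Emit:
jog_arm --series '[[[0, -15, 0, 0], [0, -45, 0, 0], [0, -90, 0, 0], [-2, -140, 0, 0], [-4, -190, 0, 0], [-6, -240, 0, 0], [-8, -290, 0, 0], [-11, -340, 0, 0], [-14, -390, 0, 0], [-17, -435, 0, 0], [-19, -470, 0, 0], [-20, -490, 0, 0]]]'

```text
time_s: 6.62
ee_pos: [0.5242, -0.1539, 0.3]
tcp_rot: [-0.549, -3.092, 0.001]
contact_force: [0.3, 1.4, -8.8]
grip_width: 0.0479
grip_force: 84.8
```

Emit:
jog_arm --series '[[[0, -7, 0, 0], [0, -9, -20, 0], [0, -9, -40, 0], [0, -9, -58, 0], [0, -9, -68, 0], [0, -9, -70, 0], [0, -9, -70, 0], [0, -9, -70, 0]]]'

```text
time_s: 7.62
ee_pos: [0.5259, -0.1607, 0.2314]
tcp_rot: [0.545, 3.092, -0.001]
contact_force: [-0.0, 0.8, -8.6]
grip_width: 0.0476
grip_force: 84.7
```

```bash
python3 - <<'E'
from h import *
st=readout.get_state();e=st["ee_pos"];print(e,st["contact_force"],st["grip_width"],st["time_s"])
c=cams.read_camera("top"); s=cams.read_camera("side")
b=e+[0,0,-.108]
print("expected taper end",proj(s,b),proj(c,b),"sleeve",proj(s,[.525,-.161,.1]),proj(c,[.525,-.161,.1]))
A=cv2.resize(c["frame"][150:240,350:430,::-1],None,fx=4,fy=4);B=cv2.resize(s["frame"][150:300,300:410,::-1],None,fx=4,fy=4)
cv2.imwrite("pics/over.png",np.hstack([cv2.copyMakeBorder(A,0,B.shape[0]-A.shape[0],0,0,0),B]))
E
```

```text
[ 0.52594998 -0.16071831  0.23143929] [-0.02715459  0.77368523 -8.55581319] 0.04759538472865566 7.625
expected taper end (np.float64(356.4621092422456), np.float64(238.76624568357832)) (np.float64(400.8675920066022), np.float64(197.71228133934747)) sleeve (np.float64(355.5286529590641), np.float64(247.99775078607507)) (np.float64(399.63425410539475), np.float64(198.37253687606258))
```

View pics/over.png

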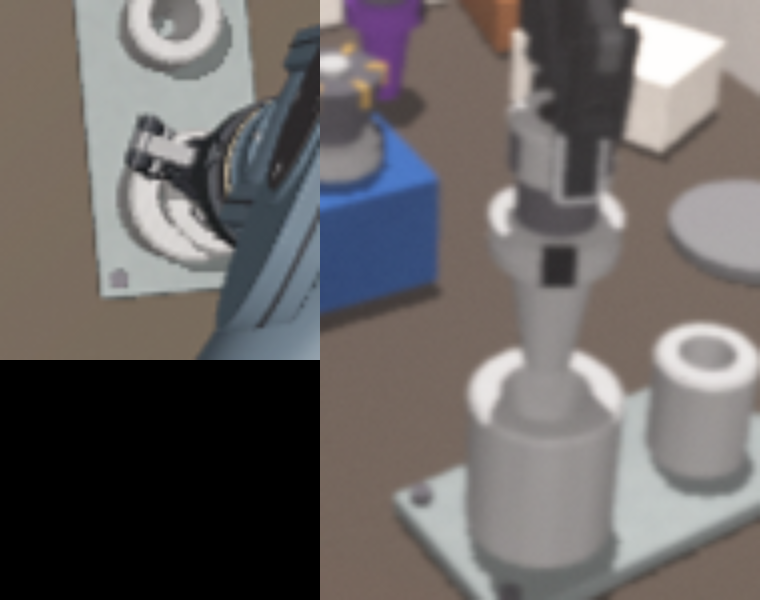

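The side view shows the chuck hanging upright over the larger sleeve. The taper end is at about crop column 547 and the rim centre at 546, so it is aligned to within a few mm. Lowering gently while watching the force.

Emit:
jog_arm --series '[[[-1, -1, -10, 0], [-1, -1, -20, 0], [-1, -1, -30, 0], [-1, -1, -40, 0], [-1, -1, -48, 0], [-1, -1, -55, 0], [-1, -1, -61, 0], [-1, -1, -66, 0], [-1, -1, -70, 0], [-1, -1, -70, 0], [-1, -1, -70, 0]]]'

```text
time_s: 9.1
ee_pos: [0.5246, -0.1617, 0.1606]
tcp_rot: [0.545, 3.093, -0.0]
contact_force: [-0.6, -0.7, -8.8]
grip_width: 0.0478
grip_force: 84.9
```

Emit:
jog_arm --series '[[[0, 0, -2, 0], [0, 0, -4, 0], [0, 0, -6, 0], [0, 0, -8, 0], [0, 0, -8, 0]]]'

```text
time_s: 9.72
ee_pos: [0.5245, -0.1615, 0.152]
tcp_rot: [-0.545, -3.094, -0.001]
contact_force: [0.6, -0.8, -9.6]
grip_width: 0.0479
grip_force: 84.8
```

No contact yet, with about 12 mm to go.

Emit:
jog_arm --series '[[[0, 0, -2, 0], [0, 0, -4, 0], [0, 0, -6, 0], [0, 0, -6, 0]]]'

```text
time_s: 10.22
ee_pos: [0.525, -0.1614, 0.1464]
tcp_rot: [0.544, 3.093, 0.001]
contact_force: [2.7, 1.3, -7.7]
grip_width: 0.0478
grip_force: 84.8
```

Emit:
jog_arm --series '[[[0, 0, -1, 0], [0, 0, -2, 0], [0, 0, -3, 0], [0, 0, -3, 0]]]'

```text
time_s: 10.72
ee_pos: [0.5253, -0.1614, 0.1438]
tcp_rot: [0.544, 3.092, 0.001]
contact_force: [4.1, 2.8, -5.6]
grip_width: 0.0479
grip_force: 85.1
```

The sleeve is pushing lightly toward +x and +y, so I'll yield that way and carry on.

Emit:
jog_arm --series '[[[1, 1, 0, 0], [2, 1, -1, 0], [2, 1, -2, 0], [2, 1, -2, 0]]]'

```text
time_s: 11.22
ee_pos: [0.5259, -0.1609, 0.1417]
tcp_rot: [-0.545, -3.093, 0.001]
contact_force: [0.5, 2.1, -2.7]
grip_width: 0.0476
grip_force: 85.6
```

Emit:
jog_arm --series '[[[0, 0, -1, 0], [0, 0, -2, 0], [0, 0, -2, 0]]]'

```text
time_s: 11.6
ee_pos: [0.5261, -0.1609, 0.1417]
tcp_rot: [0.546, 3.093, -0.002]
contact_force: [-4.6, 2.3, 6.3]
grip_width: 0.0477
grip_force: 86.6
```

Emit:
jog_arm --series '[[[0, 1, 0, 0], [0, 1, -1, 0], [0, 1, -1, 0]]]'

```text
time_s: 11.98
ee_pos: [0.5261, -0.1609, 0.1417]
tcp_rot: [0.546, 3.092, -0.005]
contact_force: [-4.7, 0.8, 9.5]
grip_width: 0.048
grip_force: 86.9
```

```bash
python3 - <<'E'
from h import *
st=readout.get_state();print(st["ee_pos"],st["contact_force"],st["ft_torque"])
s=cams.read_camera("side")
cv2.imwrite("pics/seat.png",cv2.resize(s["frame"][190:310,300:420,::-1],None,fx=5,fy=5,interpolation=cv2.INTER_CUBIC))
E
```

```text
[ 0.52611468 -0.16086594  0.14168606] [-4.6906649   0.7913901   9.51891033] [ 0.22780321  1.06006831 -0.00729924]
```

View pics/seat.png

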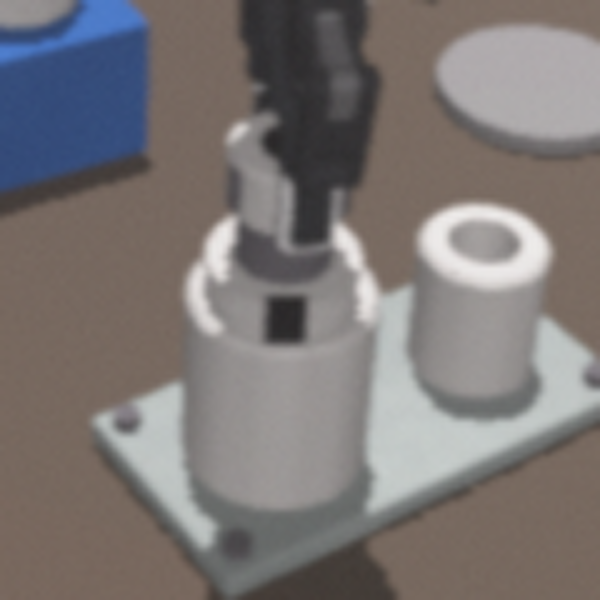

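The flange sits on the sleeve's rim, evenly ringed by it, with the slot at crop (286,318), and z has stalled under light push. Releasing and retreating straight up.

Emit:
jog_arm --series '[[[0, 0, 1, 0], [0, 0, 1, 0], [0, 0, 1, 0], [0, 0, 1, 0], [0, 0, 1, 0], [0, 0, 1, 0]]]' --gripper 0

```text
time_s: 12.78
ee_pos: [0.5264, -0.1596, 0.1392]
tcp_rot: [-0.545, -3.094, 0.0]
contact_force: [-0.4, 0.2, -0.9]
grip_width: 0.0855
grip_force: 0.0
```

Emit:
jog_arm --series '[[[0, 0, 8, 0], [0, 0, 20, 0], [0, 0, 40, 0], [0, 0, 65, 0], [0, 0, 95, 0], [0, 0, 125, 0], [0, 0, 150, 0], [-20, 40, 160, 0], [-40, 90, 160, 0], [-60, 130, 160, 0], [-70, 150, 160, 0], [-70, 150, 160, 0]]]'

```text
time_s: 14.28
ee_pos: [0.4562, -0.0085, 0.3011]
tcp_rot: [0.541, 3.092, 0.0]
contact_force: [0.8, 0.0, 0.3]
grip_width: 0.085
grip_force: 0.0
```

```bash
python3 - <<'E'
from h import *
st=readout.get_state();print(st["ee_pos"],st["contact_force"],st["joint_vel"])
s=cams.read_camera("side");c=cams.read_camera("top")
f=lambda I:cv2.resize(I,None,fx=4,fy=4,interpolation=cv2.INTER_CUBIC)
cv2.imwrite("pics/end.png",np.hstack([f(s["frame"][190:310,300:400,::-1]),f(c["frame"][130:250,360:440,::-1])]))
E
```

```text
[ 0.45620347 -0.00852768  0.3010625 ] [0.82290567 0.02609694 0.33358517] [-0.03329947  0.02858565  0.00991242 -0.02250284 -0.01560811 -0.01118011]
```

View pics/end.png

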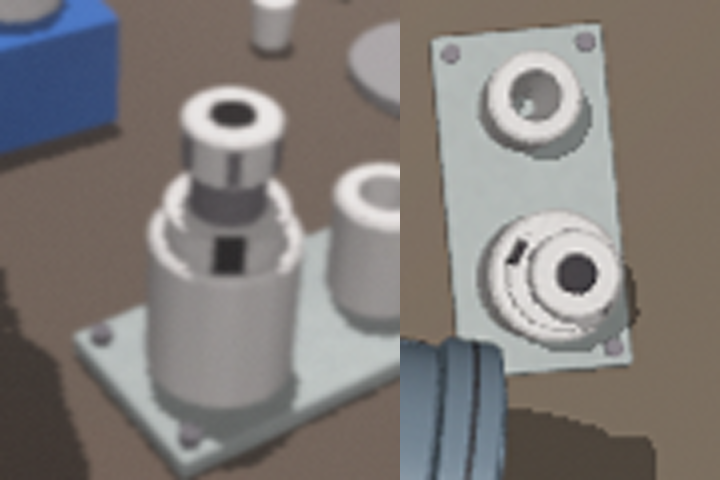

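The chuck stands seated and released. I'll check the nut-top position (top view, about (404,198)) for tilt before handing in.

```bash
python3 - <<'E'
from h import *
c=cams.read_camera("top");s=cams.read_camera("side")
print(plane(c,404.0,197.9,.174),plane(s,357.9,218.3,.174),"sleeve .525 -.159 / .524 -.164")
print(arm.close_job())
E
```

```text
[ 0.52417362 -0.1606877   0.174     ] [ 0.52598556 -0.16086209  0.174     ] sleeve .525 -.159 / .524 -.164
the job is handed in; nothing more can be done
None
```

The collet chuck is seated upright in the larger sleeve with its flange on the rim and has been released; the slim holder and face mill were left in the rack, and the job is handed in (no verdict was returned).

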